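# Shut the battery hatch of the alarm box

## Robot

A 6-joint arm with a two-finger parallel gripper is mounted at the origin on the work surface. World frame = base frame: x ahead of the robot, y to its left, z up, the work surface at z = 0. Lengths are in m, angles in degrees, forces in N, time in s.
With the tool pointing down it reaches from about 0.35 to 0.875 m from the base axis. Payload 4.2 kg.
Tool frame: the origin (TCP) lies at the very end of the fingers, on their centre line; the grasp point (between the pads) lies 19 mm behind it; z points along the fingers, y is the line along which they close (so a half turn about z gives the same grasp; the last joint's range is limited). The gripper opens to 87 mm and grips with 3 to 60 N. Pads are 19 mm wide; open, the fingers measure 117 mm over their backs; the gripper's body (75 mm by 190 mm) begins 51 mm behind the grasp point.
Start: joints at [-57.032, 22.042, 0.453, 0, -68.411, -14.817], TCP at [0.195, -0.594, 0.223] pointing down, gripper open.
Joint ranges: [-179.83, 179.83], [-69.29, 118.12], [-61.27, 80.66], [-181.25, 117.63], [-171.15, -9.14], [-177.46, 177.46]. Speed limits (degrees/s): [159.86, 159.86, 180, 180, 180, 180].

## Interface

Orientations are given as a 3x3 rotation matrix whose columns are the frame's x, y, z axes.
In Python, from station import sense, cams, r gives the robot as it stands. The module is installed in compiled form; this text tells all that it offers.
- The arm moves only by the tool step_arm, never from a script. Its argument "targets" is text: rows parted by semicolons, each of 4 numbers parted by spaces: the shift along the tool's x, y, z in cm, then the turn about the tool's z in degrees. In form: x y z turn; .... A call has 1 to 12 rows; each row shifts and turns the commanded pose from where the row before left it, along the tool's axes as they then stand; what a row does not reach is not made up. A row lasts 1/12 s, in which the tool goes at most 41.7 mm and 7.16 degrees, less where a joint would pass 70% of its speed; a pose out of reach is approached as far as the arm can. A call with a gripper value outside its range is refused whole. "claw" is the finger opening in cm, from 0 to 8.7, set as the call begins (left out, the last holds). The fingers move at their own pace and stop on an object; the grip force is fixed at half the most. Time passes only in rows, so rows that do not move let the fingers close. It gives the time, the measured TCP pose, the force, the opening and the grip force at its end, in the units of the state.
- sense(): the state, without advancing time (a new reading comes with each control period).
- cams.capture(name): name is "scene" or "top"; returns a dict with "frame" (400x640x3 uint8, blue, green, red), "vertical_fov" (degrees; the focal length in pixels is half the picture's height over the tangent of half this angle, whatever the lens; pixels are square), "cx", "cy" (the principal point, pixels), "eye" and "rotation" of the camera in the world. Camera axes: x right, y down, z forward; pixel columns grow to the right and rows downward; lengths in m; the calibration is good to about 2 mm. A picture is of the moment at which its call begins. There is no depth.
- r.finish_job(): hands the job in; it is judged then, once.
The state is a dict: "time_s": time; "joints": joint angles; "joint_velocities": joint speeds; "effort": joint torques, N m; "tcp_pos": TCP position; "ee_rot": TCP orientation; "wrist_force": force on the tool from outside, world axes, zero at the start; "moment": the same for the moment, N m; "gripper_width": opening from 0.0 (shut) to 1.0 (fully open); "gripper_force": force on a finger pad.
Only numpy, scipy, OpenCV 4.12 (cv2) and the standard library are available. Lean on these libraries where they do the work, as an engineer would, in place of code of your own. Each camera call takes 0.05 s, during which the arm holds its last target. There are 200 camera calls.

## Task

The white alarm box lies on its face with its battery hatch standing open. With a fingertip, push the hatch over and down flat onto the battery bay, keep it pressed down, and push it along until its free edge is tucked fully home beneath the raised lip, so that it stays shut when you let go. Grip and lift nothing, leave the alarm box lying about where it is, and do not disturb the vase, mug, soap dish and comb; finish with the robot clear of everything.

Things in the scene. Friction and masses are not known exactly. Their poses are not given: they have to be found in the camera images.
- clock: Alarm box of white plastic, loose, about 0.9 kg, lying on its face: 180 (x) x 130 (y) x 55 (z) mm. Origin: centre of its underside; z up, x from the hatch's hinge towards the lip. Its back (top, z = 55) has an open bay (x -40 to 36, y -32 to 32 mm) with two cells. Two ears (y = +-38 to 43, x -61 to -21, top z = 66) hold the hinge pin, along y at z = 58, x = -50 drawn back.
- hatch (a joint): Hatch angle about its pin (rad): 0 is flat over the bay, 1.57 upright, at most 2.0, leaning back away from the lip. A weak spring (about 0.05 N m when flat) swings it open again if it is let go untucked; tucked and let go it rests up against the lip's underside at about 0.05.
- hatch_pin (a joint): How far hatch and pin have slid in the ears' slots towards the lip (m): 0 drawn back (the start), 0.016 fully home. Friction about 2 N; stays where left. Flat and drawn back, the hatch's free edge is 2 mm short of the lip's nose; fully home it is 7 mm under the flat plate. Slid forward too early, the edge lands on top of the lip and must be drawn back.
- hatch_hinge (a point): On the pin's axis, at the middle of the hatch's width; moves with the hatch. x runs along the hatch from pin to free edge, z is the normal of its outer face (up when flat). The hatch is a white plate 80 mm long from the pin, 70 wide, 4 thick (outer face 2 mm from the axis), with a thumb rib across the outer face: 46 mm wide, 48 to 54 mm from the pin, 6.8 mm proud.
- hatch_edge (a point): Middle of the hatch's free edge, half-way through its thickness, 80 mm from the pin.
- lip_edge (a point): At the lip's entry: x = 33, y = 0, z = 63.5 mm in the alarm box's frame, same axes. The lip is a white bridge fixed on the box, 80 mm wide in y: flat plate over x 39 to 57 (underside z = 63.5, top 67.5), an upturned nose in front of it out to x = 32, rising to z = 71 (underside there about 68), a riser behind x = 49.
- vase: Bystander: empty blue glass vase, 76 mm across, 150 mm tall. Origin: centre of its underside.
- mug: Bystander: tin mug, 80 mm across with a handle on its +y side, 85 mm tall. Origin: centre of its underside.
- soap_dish: Bystander: lidded plastic soap dish, 89 x 124 mm, 46 mm tall. Origin: centre of its underside.
- comb: Bystander: wooden comb lying flat, 34 x 180 mm, 8 mm thick. Origin: middle of its underside, 180 mm side along y.
Not all that is in view belongs to the job. What is shaped like the clock but yellow is not meant.

How it is judged (in metres and radians):
On the way:
1. the hatch is folded down over the bay (angle under 0.12 rad) while not yet tucked (slid less than 11 mm) (value of joint hatch below 0.12 rad and value of joint hatch_pin below 0.011 m).
At the end, for the whole second after the job is handed in: The hatch lies shut (angle under 0.085 rad) with its edge slid at least 12 of 16 mm home beneath the lip and is at rest; the alarm box lies flat within 60 mm of where it started, and each bystander stands upright within 40 mm of where it stood (value of joint hatch below 0.085 rad and value of joint hatch_pin above 0.012 m and velocity of joint hatch between -0.1 and 0.1 rad/s and linear speed of clock below 0.01 m/s and distance of clock from where it was at the start of the episode below 0.06 m and angle between clock's own z axis and vertical below 0.06 rad and height (world z) of clock below 0.005 m and distance of each of vase, mug, soap_dish, comb from where it was at the start of the episode below 0.04 m and angle between each of vase, mug, soap_dish, comb's own z axis and vertical below 0.15 rad); the robot touches nothing.
It fails at once if the alarm box is lifted (over 15 mm), tipped (over 0.2 rad) or shoved more than 60 mm (height (world z) of clock above 0.015 m or angle between clock's own z axis and vertical above 0.2 rad or distance of clock from where it was at the start of the episode above 0.06 m).
It fails at once if the vase, mug, soap dish or comb is lifted, carried or pushed more than 40 mm, or tipped (distance of any of vase, mug, soap_dish, comb from where it was at the start of the episode above 0.04 m or angle between any of vase, mug, soap_dish, comb's own z axis and vertical above 0.35 rad).
It also fails if it takes over 43 s, if anything falls off the work surface, if the arm or the gripper's body presses on something with over 40 N, if the wrist force passes 120 N, or if a joint passes its speed limit or range.

## Working session

There is one attempt and no reset: what is moved stays moved. The work goes in short steps, Python scripts to look and compute and a tool call to move; the robot and the scene stay as the last step left them, time stands still between calls to the robot, and variables do not carry over. Pictures are saved under pics/ and viewed, at most 10 in all, crops included, and the job is handed in when it is done.

Besides the shell and the picture viewer there is one more tool, called after "Call:" as name(argument=value, ...), one argument or row to a line, values as JSON. step_arm: Moves the arm, as the interface text tells. Its arguments: {"type":"object","properties":{"targets":{"type":"string"},"claw":{"type":"number"}},"required":["targets"]}

```bash
mkdir -p pics; python3 - <<'E'
from station import sense,cams,r
import cv2,pickle
s=sense();print(s)
for n in("scene","top"):
    c=cams.capture(n);cv2.imwrite(f"pics/{n}0.png",c["frame"]);pickle.dump(c,open(f"{n}0.pkl","wb"))
    print(n,c["vertical_fov"],c["cx"],c["cy"],c["eye"],c["rotation"])
E
```

```text
{'time_s': 0.0, 'joints': array([-5.70330767e+01,  2.20883925e+01,  3.79490683e-01, -2.92481064e-02,
       -6.84129068e+01, -1.48171307e+01]), 'joint_velocities': array([ 0.00163213, -0.06333374, -0.00208764,  0.03967625,  0.01340316,
        0.03199495]), 'effort': array([ 2.13312765e-04, -3.90661490e+01,  1.87407535e+01,  4.21966240e+00,
        1.10632653e-02, -1.95930929e-04]), 'tcp_pos': array([ 0.19451785, -0.5933092 ,  0.22148194]), 'ee_rot': array([[-9.50303992e-01, -3.11322576e-01, -7.58585536e-04],
       [-3.11323489e-01,  9.50301803e-01,  2.04190510e-03],
       [ 8.51940474e-05,  2.17659606e-03, -9.99997628e-01]]), 'wrist_force': array([ 0.79980868, -0.11925255, -0.60206667]), 'moment': array([0.02513988, 0.00377882, 0.0703629 ]), 'gripper_force': 0.0, 'gripper_width': 0.999325497914046}
scene 53.11486228485168 321.19999575022865 201.9419228028361 [1.07538655 0.28869857 0.80297711] [[-0.51726675  0.64664987 -0.56060597]
 [ 0.85563949  0.40436557 -0.32306275]
 [ 0.01778127 -0.64678623 -0.76246403]]
top 55.966141844340854 317.73264854548677 197.0755227789732 [ 0.44458304 -0.00704948  1.01178566] [[-0.02409124 -0.99523407  0.09449208]
 [-0.99941542  0.02626982  0.02187977]
 [-0.02425779 -0.09390973 -0.99528515]]
```

View pics/scene0.png

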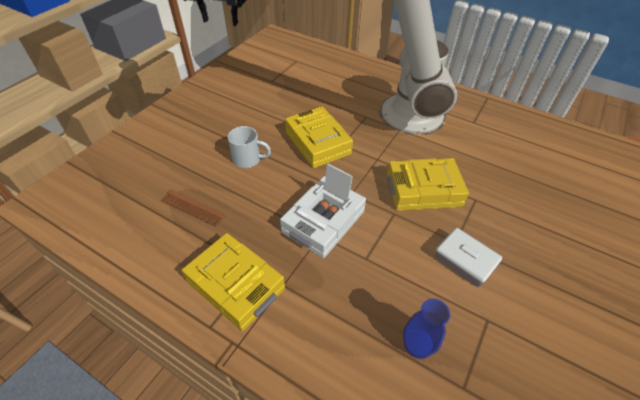

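View pics/top0.png

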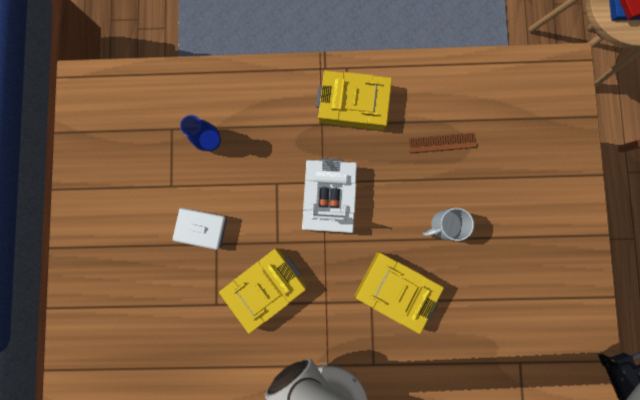

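The white box is at about (330,196) in the top view and (323,215) in the scene view. Its hatch stands open on the robot side, with the lip facing away from the robot. I'll zoom in on both views.

```bash
python3 - <<'E'
import cv2,numpy as np
a=cv2.resize(cv2.imread("pics/top0.png")[150:245,290:370],None,fx=5.5,fy=5.5,interpolation=cv2.INTER_CUBIC)
b=cv2.resize(cv2.imread("pics/scene0.png")[155:260,275:375],None,fx=3.5,fy=5,interpolation=cv2.INTER_CUBIC)
h=525;o=np.zeros((h,440+350,3),np.uint8);o[:a.shape[0],:440]=a;o[:,440:]=b[:525]
cv2.imwrite("pics/crop0.png",o)
E
```

```text
(no output)
```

View pics/crop0.png

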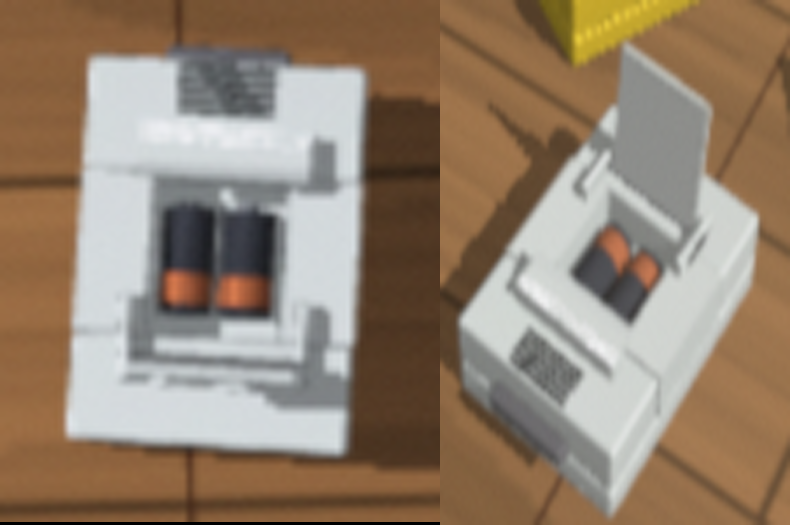

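```bash
cat >h.py <<'E'
import numpy as np,pickle
def ray(c,u,v):
    f=c["frame"].shape[0]/2/np.tan(np.radians(c["vertical_fov"]/2))
    return np.array(c["eye"]),np.array(c["rotation"])@np.array([(u-c["cx"])/f,(v-c["cy"])/f,1])
def onz(c,u,v,z):
    e,d=ray(c,u,v);return e+d*(z-e[2])/d[2]
def on_n(c,u,v,p,n):
    e,d=ray(c,u,v);return e+d*(np.dot(p-e,n)/np.dot(d,n))
def proj(c,p):
    f=c["frame"].shape[0]/2/np.tan(np.radians(c["vertical_fov"]/2))
    q=np.array(c["rotation"]).T@(np.array(p)-c["eye"]);return np.array([f*q[0]/q[2]+c["cx"],f*q[1]/q[2]+c["cy"]])
E
python3 - <<'E'
from h import *
import cv2
t=pickle.load(open("top0.pkl","rb"));s=pickle.load(open("scene0.pkl","rb"))
P=[onz(t,290+u/5.5,150+v/5.5,.055)[:2] for u,v in[(90,57),(365,68),(347,455),(67,437)]]
P=np.array(P);print(P, [np.linalg.norm(P[i]-P[i-1]) for i in range(4)])
c=P.mean(0);ax=(P[0]+P[1]-P[2]-P[3]);yaw=np.arctan2(ax[1],ax[0]);print(c,np.degrees(yaw))
R=np.array([[np.cos(yaw),-np.sin(yaw),0],[np.sin(yaw),np.cos(yaw),0],[0,0,1]])
C=np.r_[c,0]
# hatch free corners: ray onto planes y=+-35 of box frame
for u,v,y in[(328.1,164,-.035),(352.1,176,.035)]:
    for y in(y,-y):
        p=on_n(s,u,v,C+R[:,1]*y,R[:,1]);print(y,R.T@(p-C))
# lip in box frame checks: lip nose left/right top pixels
for u,v in [(516,283),(612,370)]:
    print("lip",R.T@(onz(s,275+(u-440)/3.5,155+v/5,.071)-C))
E
```

```text
[[ 0.63128627  0.04101686]
 [ 0.62237321 -0.08744487]
 [ 0.44264959 -0.07313059]
 [ 0.45401145  0.05540411]] [np.float64(0.17785767778745873), np.float64(0.12877056407190904), np.float64(0.18029275228505065), np.float64(0.1290358939605666)]
[ 0.53758013 -0.01603862] -4.596510063254541
-0.035 [-0.06777843 -0.035       0.12733682]
0.035 [0.03844064 0.035      0.25119196]
0.035 [-0.06548641  0.035       0.13105459]
-0.035 [-0.19503322 -0.035      -0.0197669 ]
lip [ 0.05847989 -0.03420406  0.071     ]
lip [0.06141709 0.04698853 0.071     ]
```

The box centre is at about (0.538, -0.016), with yaw -4.6°. The hatch leans back at about 1.8 rad. First I'll align the tool with the box, close the fingers and move to a point behind the hatch.

Call:
step_arm(
  targets="0 0 0 5.7; 0 0 0 5.7; 0 0 0 5.7; 0 0 0 5.6; 0 2 0 0; -1.1 3.3 0 0; -1.1 3.3 0 0; -1.1 3.3 0 0; -1.1 3.3 0 0; -1.1 3.3 0 0; -1.1 3.3 0 0; -1.1 3.3 0 0",
  claw=0,
)

```text
time_s: 1.1
tcp_pos: [0.2914, -0.3481, 0.2222]
ee_rot: [[-0.997, 0.08, -0.0], [0.08, 0.997, 0.0], [0.0, 0.0, -1.0]]
wrist_force: [1.0, -0.9, 0.0]
gripper_width: 0.174
gripper_force: 0.0
```

Call:
step_arm(
  targets="-1.1 3.3 0 0; -1.1 3.3 0 0; -1.1 3.3 0 0; -1.1 3.3 0 0; -1.1 3.3 0 0; -1.1 3.3 0 0; -1.1 3.3 0 0; -1.1 3.3 0 0; -1.1 3.3 0 0; 0 1 0 0; 0 0 0 0; 0 0 0 0",
)

```text
time_s: 2.1
tcp_pos: [0.4139, -0.0514, 0.2222]
ee_rot: [[-0.997, 0.078, -0.001], [0.078, 0.997, -0.0], [0.001, -0.0, -1.0]]
wrist_force: [-0.1, 0.8, 0.9]
gripper_width: 0.01
gripper_force: 0.0
```

```bash
cat >>h.py <<'E'
Y=np.radians(-4.6);R=np.array([[np.cos(Y),-np.sin(Y),0],[np.sin(Y),np.cos(Y),0],[0,0,1]]);C=np.array([.5376,-.016,0])
def st():
    from station import sense
    s=sense();print("t",round(s["time_s"],2),"box mm",(1000*(R.T@(s["tcp_pos"]-C))).round(1),"F",(R.T@s["wrist_force"]).round(1),"w",round(s["gripper_width"],3));return s
E
python3 -c "
from h import *
s=st();print((R.T@s['ee_rot']).round(3))"
```

```text
t 2.1 box mm [-120.4  -45.2  222.2] F [-0.2  0.8  0.9] w 0.01
[[-1.    -0.002 -0.001]
 [-0.002  1.    -0.   ]
 [ 0.001 -0.    -1.   ]]
```

Call:
step_arm(
  targets="-1.3 2.3 0 0; -1.2 2.2 0 0; 0 0 3.2 0; 0 0 3.2 0; 0 0 3.2 0; 0 0 3.3 0; 0 0 0 0; 0 0 0 0",
)

```text
time_s: 2.77
tcp_pos: [0.4418, -0.0102, 0.0929]
ee_rot: [[-0.997, 0.081, -0.004], [0.081, 0.997, -0.002], [0.004, -0.002, -1.0]]
wrist_force: [0.3, 0.5, 1.0]
gripper_width: 0.005
gripper_force: 0.0
```

```bash
python3 - <<'E'
from h import *
from station import cams
import cv2
st()
a=[]
for n,(x0,x1,y0,y1),z in(("top",(285,365,145,245),5),("scene",(275,375,145,265),4)):
    c=cams.capture(n);pickle.dump(c,open(n+"1.pkl","wb"));a.append(cv2.resize(c["frame"][y0:y1,x0:x1],(390,500),interpolation=cv2.INTER_CUBIC))
cv2.imwrite("pics/c1.png",np.hstack(a))
E
```

```text
t 2.77 box mm [-96.   -1.9  92.9] F [0.3 0.5 1. ] w 0.005
```

View pics/c1.png

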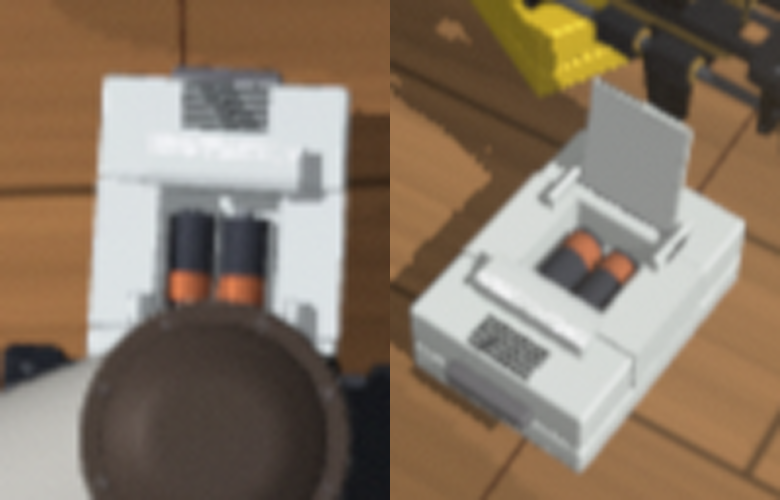

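The fingertip is behind the hatch, which still stands at (640,150) in the crop. Next I push forward.

Call:
step_arm(
  targets="-0.5 0 0 0; -0.5 0 0 0; -0.5 0 0 0; -0.5 0 0 0; -0.5 0 0 0; -0.5 0 0 0; -0.5 0 0 0; -0.5 0 0 0; -0.5 0 0.1 0; -0.4 0 0.1 0; -0.3 0 0.1 0; 0 0 0 0",
)

```text
time_s: 3.87
tcp_pos: [0.4952, -0.0129, 0.0902]
ee_rot: [[-0.997, 0.079, -0.0], [0.079, 0.997, -0.0], [0.0, -0.0, -1.0]]
wrist_force: [-0.2, 0.2, -0.2]
gripper_width: 0.005
gripper_force: 0.1
```

```bash
python3 - <<'E'
from h import *
from station import cams
import cv2
st()
c=cams.capture("scene");cv2.imwrite("pics/c2.png",cv2.resize(c["frame"][145:265,265:385],(600,600),interpolation=cv2.INTER_CUBIC))
E
```

```text
t 3.87 box mm [-42.5  -0.3  90.2] F [-0.2  0.2 -0.2] w 0.005
```

View pics/c2.png

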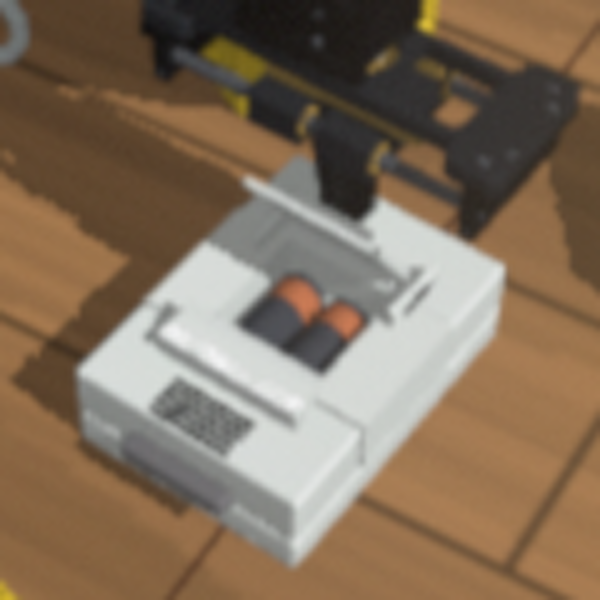

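The hatch is folded to about 55°, with its free edge at (310,215) and the fingertip behind it. I'll follow the arc down.

Call:
step_arm(
  targets="-0.2 0 0.2 0; -0.2 0 0.2 0; -0.25 0 0.2 0; -0.2 0 0.2 0; -0.2 0 0.25 0; -0.2 0 0.25 0; -0.15 0 0.25 0; -0.15 0 0.25 0; -0.1 0 0.3 0; -0.1 0 0.3 0; -0.05 0 0.2 0; 0 0 0 0",
)

```text
time_s: 4.92
tcp_pos: [0.5126, -0.0143, 0.064]
ee_rot: [[-0.997, 0.079, -0.001], [0.079, 0.997, -0.0], [0.001, -0.0, -1.0]]
wrist_force: [-0.3, 0.0, 1.8]
gripper_width: 0.007
gripper_force: 0.4
```

```bash
python3 - <<'E'
from h import *
from station import cams
import cv2
st()
c=cams.capture("scene");cv2.imwrite("pics/c3.png",cv2.resize(c["frame"][145:265,265:385],(600,600),interpolation=cv2.INTER_CUBIC))
E
```

```text
t 4.92 box mm [-25.1  -0.3  64. ] F [-0.3  0.   1.8] w 0.007
```

View pics/c3.png

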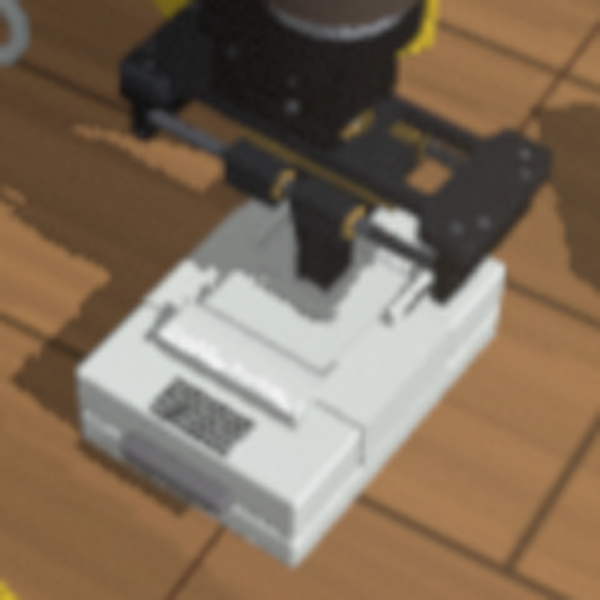

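The hatch is nearly flat, with its free edge line from (205,300) to (325,370) in front of the lip. I'll press down gently.

Call:
step_arm(
  targets="0 0 0.1 0; 0 0 0.1 0; 0 0 0.1 0; 0 0 0.1 0; 0 0 0 0; 0 0 0 0",
)

```text
time_s: 5.47
tcp_pos: [0.513, -0.0142, 0.0606]
ee_rot: [[-0.997, 0.079, 0.001], [0.079, 0.997, 0.0], [-0.001, 0.0, -1.0]]
wrist_force: [-0.1, -0.6, -0.3]
gripper_width: 0.005
gripper_force: 0.4
```

Call:
step_arm(
  targets="0 0 0.1 0; 0 0 0.1 0; 0 0 0 0; 0 0 0 0",
)

```text
time_s: 5.8
tcp_pos: [0.5137, -0.0143, 0.0601]
ee_rot: [[-0.997, 0.078, 0.002], [0.078, 0.997, -0.0], [-0.002, -0.0, -1.0]]
wrist_force: [-1.2, -0.9, 9.1]
gripper_width: 0.006
gripper_force: 4.7
```

Contact at 9 N, so the hatch is down. Before sliding it I'll check where the edge is.

```bash
python3 - <<'E'
from h import *
from station import cams
import cv2
st()
c=cams.capture("scene")
for n,p in dict(edge0=[.030,.035,.060],edge0b=[.030,-.035,.060],nose=[.032,.04,.071],rib=[.004,.023,.0668],ribb=[.004,-.023,.0668]).items():
    q=proj(c,C+R@np.array(p));print(n,((q-[290,180])*10).round())
cv2.imwrite("pics/c4.png",cv2.resize(c["frame"][180:240,290:365],(750,600),interpolation=cv2.INTER_CUBIC))
E
```

```text
t 5.8 box mm [-23.9  -0.2  60.1] F [-1.1 -1.   9.1] w 0.006
edge0 [377. 407.]
edge0b [139. 269.]
nose [391. 393.]
rib [399. 296.]
ribb [243. 208.]
```

View pics/c4.png

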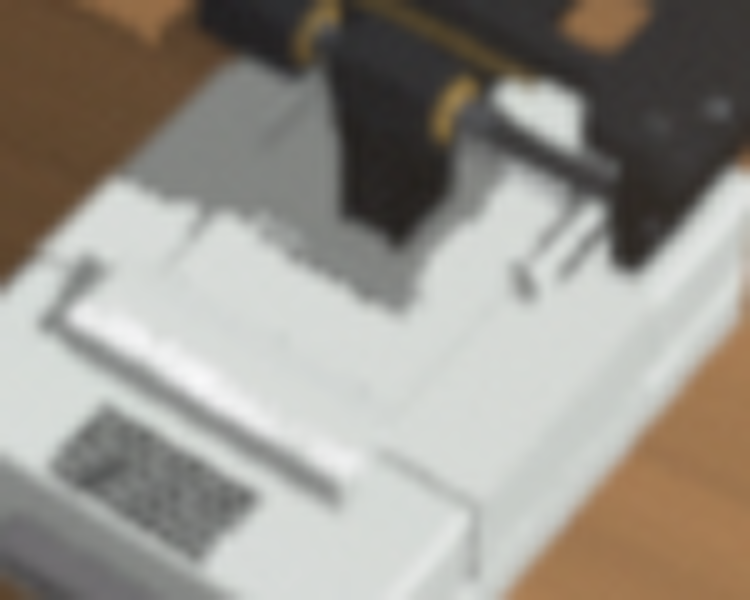

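The hatch is flat with the tip at z = 60, and its edge is just in front of the lip. Now I push it towards the lip while keeping it pressed.

Call:
step_arm(
  targets="-0.2 0 0 0; -0.2 0 0 0; -0.2 0 0 0; -0.2 0 0 0; -0.2 0 0 0; -0.2 0 0 0; 0 0 0 0",
)

```text
time_s: 6.43
tcp_pos: [0.5258, -0.0153, 0.0601]
ee_rot: [[-0.997, 0.078, 0.002], [0.078, 0.997, -0.0], [-0.002, -0.0, -1.0]]
wrist_force: [-1.4, -0.7, 9.2]
gripper_width: 0.003
gripper_force: 4.7
```

Call:
step_arm(
  targets="-0.2 0 0 0; -0.2 0 0 0; -0.2 0 0 0; 0 0 0 0; 0 0 0 0",
)

```text
time_s: 6.85
tcp_pos: [0.5291, -0.0157, 0.06]
ee_rot: [[-0.997, 0.079, -0.003], [0.079, 0.997, -0.001], [0.003, -0.001, -1.0]]
wrist_force: [-6.5, 1.8, 14.9]
gripper_width: 0.006
gripper_force: 6.9
```

```bash
python3 -c "
from h import *
st()"
```

```text
t 6.85 box mm [-8.5 -0.4 60. ] F [-6.6  1.3 14.9] w 0.006
```

Call:
step_arm(
  targets="-0.2 0 0 0; -0.2 0 0 0; 0 0 0 0; 0 0 0 0",
)

```text
time_s: 7.18
tcp_pos: [0.5299, -0.0161, 0.0599]
ee_rot: [[-0.997, 0.08, -0.01], [0.08, 0.997, -0.001], [0.01, -0.002, -1.0]]
wrist_force: [-13.0, 5.4, 19.7]
gripper_width: 0.009
gripper_force: 10.0
```

```bash
python3 -c "
from h import *
st()"
```

```text
t 7.18 box mm [-7.6 -0.8 59.9] F [-13.4   4.3  19.7] w 0.009
```

```bash
python3 - <<'E'
from h import *
from station import cams
import cv2
c=cams.capture("scene");t=cams.capture("top")
a=cv2.resize(c["frame"][175:250,285:370],(510,450),interpolation=cv2.INTER_CUBIC)
b=cv2.resize(t["frame"][140:250,290:360],(286,450),interpolation=cv2.INTER_CUBIC)
cv2.imwrite("pics/c5.png",np.hstack([a,b]))
E
```

```text
(no output)
```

View pics/c5.png

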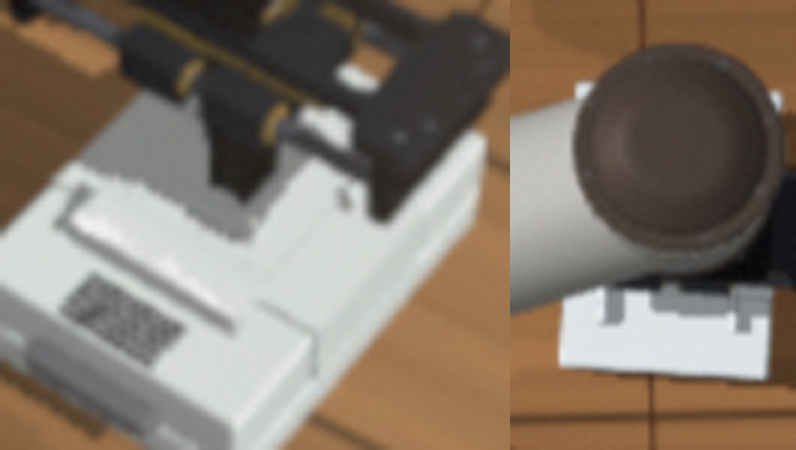

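The box hasn't moved. The downward press has grown to 20 N, so friction is probably jamming the slide. I'll ease the press and keep pushing.

Call:
step_arm(
  targets="0 0 -0.1 0; 0 0 -0.05 0; 0 0 0 0; 0 0 0 0",
)

```text
time_s: 7.62
tcp_pos: [0.5344, -0.0159, 0.0602]
ee_rot: [[-0.997, 0.079, -0.001], [0.079, 0.997, 0.0], [0.001, -0.0, -1.0]]
wrist_force: [-3.8, 1.4, 4.8]
gripper_width: 0.006
gripper_force: 2.8
```

```bash
python3 -c "
from h import *
st()"
```

```text
t 7.62 box mm [-3.2 -0.2 60.2] F [-3.9  1.   4.8] w 0.006
```

That was it: it moved once the press eased. I continue with a light press.

Call:
step_arm(
  targets="-0.15 0 0 0; -0.15 0 0 0; -0.15 0 -0.03 0; 0 0 0 0; 0 0 0 0",
)

```text
time_s: 8.03
tcp_pos: [0.5385, -0.0166, 0.0602]
ee_rot: [[-0.997, 0.08, -0.002], [0.08, 0.997, -0.0], [0.002, -0.001, -1.0]]
wrist_force: [-2.7, -0.2, 5.7]
gripper_width: 0.006
gripper_force: 2.5
```

```bash
python3 -c "
from h import *
st()"
```

```text
t 8.03 box mm [ 1.  -0.5 60.2] F [-2.7 -0.4  5.7] w 0.006
```

Call:
step_arm(
  targets="-0.15 0 0 0; -0.15 0 -0.03 0; -0.15 0 0 0; 0 0 -0.03 0; 0 0 0 0",
)

```text
time_s: 8.45
tcp_pos: [0.5399, -0.0169, 0.06]
ee_rot: [[-0.997, 0.081, -0.008], [0.081, 0.997, -0.001], [0.008, -0.001, -1.0]]
wrist_force: [-8.9, 2.3, 6.9]
gripper_width: 0.004
gripper_force: 5.5
```

```bash
python3 -c "
from h import *
st()"
```

```text
t 8.45 box mm [ 2.4 -0.8 60. ] F [-9.1  1.5  6.9] w 0.004
```

Call:
step_arm(
  targets="0 0 -0.1 0; -0.1 0 0 0; 0 0 0 0; 0 0 0 0",
)

```text
time_s: 8.78
tcp_pos: [0.5414, -0.0171, 0.0603]
ee_rot: [[-0.997, 0.081, -0.007], [0.081, 0.997, -0.001], [0.007, -0.001, -1.0]]
wrist_force: [-5.6, 1.3, 1.8]
gripper_width: 0.005
gripper_force: 3.0
```

```bash
python3 -c "
from h import *
st()"
```

```text
t 8.78 box mm [ 3.9 -0.8 60.3] F [-5.7  0.8  1.8] w 0.005
```

Call:
step_arm(
  targets="-0.1 0 0 0; -0.1 0 0 0; 0 0 0 0; 0 0 0 0",
)

```text
time_s: 9.12
tcp_pos: [0.5432, -0.0174, 0.0603]
ee_rot: [[-0.997, 0.081, -0.008], [0.081, 0.997, -0.001], [0.008, -0.001, -1.0]]
wrist_force: [-6.3, 1.0, 2.1]
gripper_width: 0.003
gripper_force: 3.2
```

```bash
python3 -c "
from h import *
st()"
```

```text
t 9.12 box mm [ 5.7 -1.  60.3] F [-6.3  0.5  2.1] w 0.003
```

The force is steady at about 6 N, so the hatch is at its stop and the box is starting to creep. I'll back off the rib and lift clear.

Call:
step_arm(
  targets="0.3 0 -0.05 0; 0.3 0 -0.1 0; 0 0 -0.5 0; 0 0 -1.5 0; 0 0 -3 0; 0 0 -3 0; 0 0 -3 0; 3 0 -2 0; 4 0 0 0; 4 0 0 0; 4 0 0 0; 0 0 0 0",
)

```text
time_s: 10.12
tcp_pos: [0.384, -0.0057, 0.1931]
ee_rot: [[-0.997, 0.079, -0.003], [0.079, 0.997, 0.001], [0.003, 0.001, -1.0]]
wrist_force: [1.6, -0.2, -1.1]
gripper_width: 0.003
gripper_force: 0.0
```

Call:
step_arm(
  targets="0 -4 0 0; 0 -4 0 0; 0 -4 0 0; 0 -4 0 0; 0 -4 0 0; 0 -4 0 0; 0 0 0 0; 0 0 0 0",
)

```text
time_s: 10.78
tcp_pos: [0.3719, -0.2459, 0.1936]
ee_rot: [[-0.996, 0.084, 0.001], [0.084, 0.996, -0.0], [-0.001, -0.0, -1.0]]
wrist_force: [0.8, -0.4, -0.1]
gripper_width: 0.003
gripper_force: 0.0
```

```bash
python3 - <<'E'
from h import *
from station import cams
import cv2
st()
c=cams.capture("scene");t=cams.capture("top")
a=cv2.resize(c["frame"][160:260,275:375],(500,500),interpolation=cv2.INTER_CUBIC)
b=cv2.resize(t["frame"][145:245,295:355],(300,500),interpolation=cv2.INTER_CUBIC)
for x in(.030,.014,.020): print(x,[((proj(t,C+R@np.array([x,y,.0665]))-[295,145])*5).round() for y in(-.023,.023)])
cv2.imwrite("pics/c6.png",np.hstack([a,b]))
E
```

```text
t 10.78 box mm [-146.7 -242.4  193.6] F [ 0.8 -0.4 -0.1] w 0.003
0.03 [array([221., 196.]), array([130., 191.])]
0.014 [array([219., 227.]), array([128., 222.])]
0.02 [array([220., 215.]), array([129., 211.])]
```

View pics/c6.png

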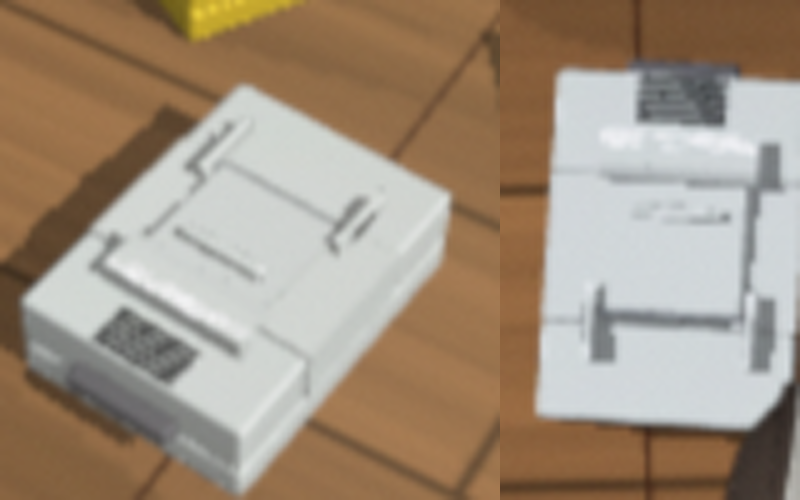

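The hatch stays shut. The rib is at (680,213) in the top crop, which matches the fully home position to within 1–2 mm, and the box has moved only about 2 mm. The robot is clear, so I'm handing in.

```bash
python3 -c "
from station import r
print(r.finish_job())"
```

```text
the job is handed in; nothing more can be done
None
```

I folded the hatch flat and slid it home under the lip, where it stayed shut after I let go. The box shifted about 2 mm, the robot never went near the bystanders and ended clear, and the job is handed in; no verdict was returned.

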